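# Complete the vial rack and hold it up level for hand-over

## Task

One vial of the batch is still standing on the bench: stand it in the empty well of the blue rack in the tray cooler, setting it down rather than dropping it. Then take the full rack by its black handle, lift it straight up about 10 cm without tilting it and hold it there above the cooler, level and still with all six vials in their wells, ready for me to take; finish while holding it. Do not knock any vial over, and leave the bottle, the crimper and the tub of caps where they are.

Things in the scene. Friction and masses are not known exactly. Their poses are not given: they have to be found in the camera images.
- cooler: tray cooler standing on the bench: white bench unit 200 x 226 mm (its x by y) and 62 mm tall, fixed. In its top is a recess 136 x 178 mm and 12 mm deep whose bare aluminium floor is the rack's seat. Origin: centre of its underside on the bench; z up.
- seat (a point): centre of the cooler's seat, 50 mm above the bench, axes as the cooler's. The rack's underside rests here (12 mm below the cooler's rim).
- rack: blue vial rack, loose in the recess with 3 mm play all round: block 130 x 172 x 28 mm (its x, y, z) with six round blind wells, 26 mm wide and 22 mm deep, in two rows of three; one is empty, another one each time. Over its middle stands a carrying handle along its x, 116 mm long and 12 mm wide, uprights at both ends, top 114 mm up. 0.3 kg, full 0.5 kg. Origin: centre of its underside; z up.
- rack_handle (a point): middle of the rack's handle bar, 106 mm above the rack's underside; axes as the rack's. The black bar is straight along x, 112 mm long, 12 mm wide (y) and 16 mm tall (from 98 to 114 mm above the underside). The caps of the vials in the wells reach 82 mm above the underside, 16 mm below the bar.
- well1 (a point): centre of the floor of well 1 of the rack (x = -40, y = 66 mm in the rack's frame), 6 mm above the rack's underside; the well's mouth is 22 mm higher. Beside a vial here, 49 mm are free across the rack (y) to the handle; neighbours in the row stand 40 mm away along x.
- well2 (a point): centre of the floor of well 2 of the rack (x = 0, y = 66 mm in the rack's frame), 6 mm above the rack's underside; the well's mouth is 22 mm higher. Beside a vial here, 49 mm are free across the rack (y) to the handle; neighbours in the row stand 40 mm away along x.
- well3 (a point): centre of the floor of well 3 of the rack (x = 40, y = 66 mm in the rack's frame), 6 mm above the rack's underside; the well's mouth is 22 mm higher. Beside a vial here, 49 mm are free across the rack (y) to the handle; neighbours in the row stand 40 mm away along x.
- well4 (a point): centre of the floor of well 4 of the rack (x = -40, y = -66 mm in the rack's frame), 6 mm above the rack's underside; the well's mouth is 22 mm higher. Beside a vial here, 49 mm are free across the rack (y) to the handle; neighbours in the row stand 40 mm away along x.
- well5 (a point): centre of the floor of well 5 of the rack (x = 0, y = -66 mm in the rack's frame), 6 mm above the rack's underside; the well's mouth is 22 mm higher. Beside a vial here, 49 mm are free across the rack (y) to the handle; neighbours in the row stand 40 mm away along x.
- well6 (a point): centre of the floor of well 6 of the rack (x = 40, y = -66 mm in the rack's frame), 6 mm above the rack's underside; the well's mouth is 22 mm higher. Beside a vial here, 49 mm are free across the rack (y) to the handle; neighbours in the row stand 40 mm away along x.
- vial1: capped 20 ml amber glass vial with a white label and an aluminium cap: straight body 22.5 mm in diameter up to 58 mm, neck, cap 20 mm in diameter, 76 mm tall in all, about 28 g. Origin: centre of its underside; z along it, up. One of the five that already stand in the rack, its foot on the floor of a well (any of the six).
- vial2: capped 20 ml amber glass vial with a white label and an aluminium cap: straight body 22.5 mm in diameter up to 58 mm, neck, cap 20 mm in diameter, 76 mm tall in all, about 28 g. Origin: centre of its underside; z along it, up. One of the five that already stand in the rack, its foot on the floor of a well (any of the six).
- vial3: capped 20 ml amber glass vial with a white label and an aluminium cap: straight body 22.5 mm in diameter up to 58 mm, neck, cap 20 mm in diameter, 76 mm tall in all, about 28 g. Origin: centre of its underside; z along it, up. One of the five that already stand in the rack, its foot on the floor of a well (any of the six).
- vial4: capped 20 ml amber glass vial with a white label and an aluminium cap: straight body 22.5 mm in diameter up to 58 mm, neck, cap 20 mm in diameter, 76 mm tall in all, about 28 g. Origin: centre of its underside; z along it, up. One of the five that already stand in the rack, its foot on the floor of a well (any of the six).
- vial5: capped 20 ml amber glass vial with a white label and an aluminium cap: straight body 22.5 mm in diameter up to 58 mm, neck, cap 20 mm in diameter, 76 mm tall in all, about 28 g. Origin: centre of its underside; z along it, up. One of the five that already stand in the rack, its foot on the floor of a well (any of the six).
- vial6: capped 20 ml amber glass vial with a white label and an aluminium cap: straight body 22.5 mm in diameter up to 58 mm, neck, cap 20 mm in diameter, 76 mm tall in all, about 28 g. Origin: centre of its underside; z along it, up. The one still standing on the bench, to one side of the cooler, left or right.
- bottle: amber reagent bottle with a blue cap, 72 mm in diameter, 150 mm tall, standing on the bench beyond the work. Origin: centre of its underside. Leave it alone.
- crimper: hand crimper with two red grips, lying on the bench beyond the cooler, about 230 x 80 x 34 mm, its length along its own x, head to +x. Origin: 105 mm behind the head's front end, on the bench. Leave it alone.
- cap_tub: open white tub of aluminium caps, 68 mm in diameter, 45 mm tall, on the bench at the side of the cooler where the vial is not. Origin: centre of its underside. Leave it alone.

How it is judged:
By the outcome, as a careful person would: the job done as asked, in the order asked, and still so for the second after the job is handed in, while the arm keeps its last pose, push and grip.
It also fails if it takes over 58 s, if anything falls off the work surface, if the arm or the gripper's body presses on something with over 40 N, if the wrist force passes 120 N, or if a joint passes its speed limit or range.

## Robot

A 6-joint arm with a two-finger parallel gripper is mounted at the origin on the work surface. World frame = base frame: x ahead of the robot, y to its left, z up, the work surface at z = 0. Lengths are in m, angles in rad, forces in N, time in s.
With the tool pointing down it reaches from about 0.375 to 0.975 m from the base axis. Payload 3.8 kg.
Tool frame: the origin (TCP) lies on the mounting face of the last link; the fingertips stand 173 mm ahead of it and the grasp point (between the pads) lies 155 mm ahead of it; z points along the fingers, y is the line along which they close (so a half turn about z gives the same grasp; the last joint's range is limited). The gripper opens to 85 mm and grips with 20 to 120 N. Pads are 22 mm wide; open, the fingers measure 114 mm over their backs; the gripper's body (76 mm by 85 mm) begins 54 mm behind the grasp point. The pads swing forward as they close: fully open they stand 13 mm farther back than shut.
Start: joints at [1.162, 0.264, 1.604, -0, 1.274, -0.037], TCP at [0.245, 0.629, 0.405] pointing down, gripper open.
Joint ranges: [-2.63, 2.63], [-0.94, 2.18], [0.31, 2.57], [-1.31, 4.45], [0, 2.66], [-2.55, 2.55]. Speed limits (rad/s): [2.57, 2.57, 3.14, 3.14, 3.14, 3.14].

## Interface

Orientations are given as a rotation vector (axis times angle).
In Python, from workcell import bot gives the robot as it stands.
- The arm moves only by the tool drive_tool, never from a script. Its argument "increments" is a list of rows, each an object with "delta_pos": the shift along the tool's x, y, z in mm, a list of three; "turn": the turn about the tool's z in rad; "jaw": the opening, from -1 (shut) to 1 (fully open). A call has 1 to 8 rows; each row shifts and turns the commanded pose from where the row before left it, along the tool's axes as they then stand; what a row does not reach is not made up. A row lasts 1/12 s, in which the tool goes at most 41.7 mm and 7.16 degrees, less where a joint would pass 70% of its speed; a pose out of reach is approached as far as the arm can. A call is refused whole if a number of a shift passes 41.7 or a number of a turn 0.125, either way. A call with a gripper value outside its range is refused whole. The fingers move at their own pace and stop on an object; "grip_force" is the grip in N (left out, the last holds). Time passes only in rows, so rows that do not move let the fingers close. It gives the time, the measured TCP pose, the force, the opening and the grip force at its end, in the units of the state.
- bot.read_state(): the state, without advancing time (a new reading comes with each control period).
- bot.read_camera(name): name is "scene" or "top" or "wrist"; returns a dict with "pixels" (480x640x3 uint8, red, green, blue), "fovy" (degrees; the focal length in pixels is half the picture's height over the tangent of half this angle, whatever the lens; pixels are square), "cx", "cy" (the principal point, pixels), "camera_from_world" (4x4, takes a point from world to camera coordinates); the wrist camera has in their place "hand_eye" (4x4, takes a point from camera to tool coordinates, whose origin is the TCP and whose axes are the flange's). Camera axes: x right, y down, z forward; pixel columns grow to the right and rows downward; lengths in m; the calibration is good to about 2 mm. A picture is of the moment at which its call begins: read the wrist's pose just before it. There is no depth.
- bot.finish_job(): hands the job in; it is judged then, once.
The state is a dict: "time": time; "q": joint angles; "joint_vel": joint speeds; "joint_torque": joint torques, N m; "tool_pos": TCP position; "tcp_rot": TCP orientation; "wrist_force": force on the tool from outside, world axes, zero at the start; "torque": the same for the moment, N m; "width": opening from 0.0 (shut) to 1.0 (fully open); "grip_force": force on a finger pad.
Only numpy, scipy, OpenCV 4.12 (cv2) and the standard library are available. Lean on these libraries where they do the work, as an engineer would, in place of code of your own. Each camera call takes 0.05 s, during which the arm holds its last target. There are 200 camera calls.

## Working session

There is one attempt and no reset: what is moved stays moved. The work goes in short steps, Python scripts to look and compute and a tool call to move; the robot and the scene stay as the last step left them, time stands still between calls to the robot, and variables do not carry over. Pictures are saved under pics/ and viewed, at most 10 in all, crops included, and the job is handed in when it is done.

Besides the shell and the picture viewer there is one more tool, called after "Call:" as name(argument=value, ...), one argument or row to a line, values as JSON. drive_tool: Moves the arm, as the interface text tells. Its arguments: {"type":"object","properties":{"increments":{"type":"array"},"grip_force":{"type":"number"}},"required":["increments"]}

```bash
mkdir -p pics; ls; python3 - <<'E'
from workcell import bot
import cv2,pickle
s=bot.read_state();print(s)
d={}
for n in ("scene","top"):
    c=bot.read_camera(n);d[n]=c
    cv2.imwrite(f"pics/{n}0.png",c["pixels"][:,:,::-1])
    print(n,c["fovy"],c["cx"],c["cy"],c["camera_from_world"].tolist() if hasattr(c["camera_from_world"],'tolist') else c["camera_from_world"], [k for k in c])
pickle.dump(d,open("d0.pkl","wb"))
E
```

```text
pics
{'time': 0.0, 'q': array([ 1.16210163e+00,  2.64760221e-01,  1.60538162e+00,  1.46087682e-05,
        1.27369468e+00, -3.69222512e-02]), 'joint_vel': array([-0.00116823, -0.00051427, -0.00078309,  0.00084569,  0.00055017,
       -0.00137823]), 'joint_torque': array([-4.71199382e-04, -5.15112233e+01, -3.67312181e+01, -8.73100589e-05,
        1.29751328e-02,  5.45821069e-05]), 'tool_pos': array([0.24508202, 0.62856599, 0.40335271]), 'tcp_rot': array([-0.58053362, -3.0869682 ,  0.00343212]), 'wrist_force': array([ 0.39695865,  0.07334626, -0.03084843]), 'torque': array([-0.04822259, -0.04070497,  0.01068616]), 'grip_force': 0.0, 'width': 0.9992364488904252}
scene 57.501514173982336 309.61769302978814 247.4653795734733 [[0.7448293637190004, 0.6669532670735169, -0.020063860094984544, -0.4246821669697869], [0.46798348762640213, -0.5435882404103002, -0.6967806542927716, -0.1916421689266461], [-0.4756266122190578, 0.5095931361660949, -0.7170035992388226, 1.2240049180343733], [0.0, 0.0, 0.0, 1.0]] ['pixels', 'fovy', 'cx', 'cy', 'camera_from_world']
top 48.48424973923491 320.1276970019074 247.12721856758233 [[-0.013815544704553012, -0.9998607417307209, 0.009360975921823176, -0.0035978759185640494], [-0.9986702115814958, 0.013332852729790753, -0.04980003552063345, 0.5977427181631125], [0.04966829194050404, -0.010036542421480074, -0.9987153391191781, 1.3217093508314908], [0.0, 0.0, 0.0, 1.0]] ['pixels', 'fovy', 'cx', 'cy', 'camera_from_world']
```

View pics/top0.png

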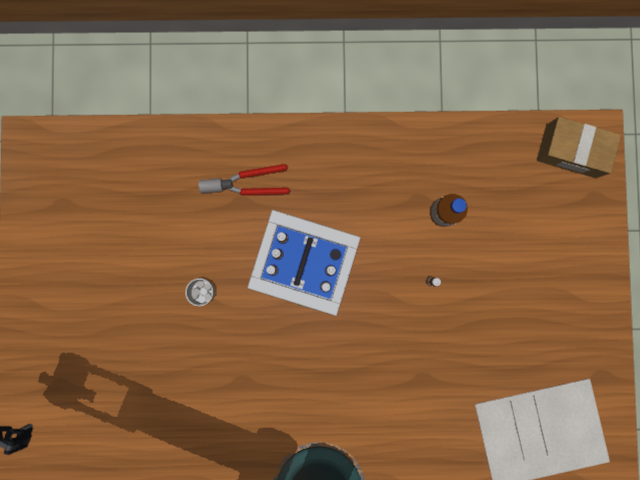

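View pics/scene0.png

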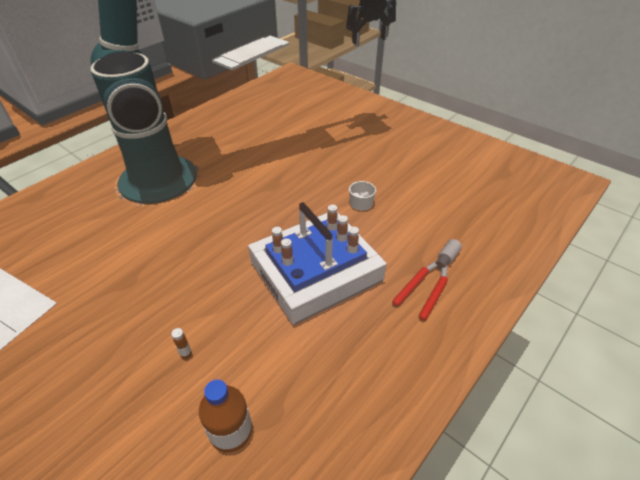

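Top view: the cooler is at about (305,262), the empty well at (335,254), the lone vial's cap at (436,282), the bottle at (455,208) and the tub at (200,292). The scene view agrees: five vials are in the rack and the far well on the vial's side is empty.

```bash
cat > h.py <<'E'
import numpy as np,cv2
from scipy.spatial.transform import Rotation as R
def ray(c,uv,T_wc):
    f=240/np.tan(np.radians(c["fovy"])/2)
    d=T_wc[:3,:3]@np.array([(uv[0]-c["cx"])/f,(uv[1]-c["cy"])/f,1.]);return T_wc[:3,3],d
def onz(c,uv,z,T=None):
    if T is None:T=np.linalg.inv(c["camera_from_world"])
    o,d=ray(c,uv,T);return (o+d*(z-o[2])/d[2])
def proj(c,p,T=None):
    f=240/np.tan(np.radians(c["fovy"])/2)
    M=c["camera_from_world"] if T is None else np.linalg.inv(T)
    q=M[:3,:3]@np.array(p)+M[:3,3];return f*q[:2]/q[2]+[c["cx"],c["cy"]]
def blobs(m,amin=15):
    n,l,s,ce=cv2.connectedComponentsWithStats(m.astype(np.uint8));return [(ce[i].round(1).tolist(),int(s[i,4]),s[i,:4].tolist()) for i in range(1,n) if s[i,4]>=amin]
def tool(s):
    T=np.eye(4);T[:3,:3]=R.from_rotvec(s["tcp_rot"]).as_matrix();T[:3,3]=s["tool_pos"];return T
E
python3 - <<'E'
from h import *;import pickle
d=pickle.load(open("d0.pkl","rb"))
c=d["top"];p=c["pixels"].astype(int);hsv=cv2.cvtColor(c["pixels"],cv2.COLOR_RGB2HSV)
bl=cv2.inRange(hsv,(105,120,60),(130,255,255))
roi=np.zeros((480,640),np.uint8);roi[205:320,240:365]=1
b=bl*roi
ct=np.vstack(cv2.findContours(b,0,2)[0]);
r=cv2.minAreaRect(ct);print("blue",r)
for q in cv2.boxPoints(r):print(q,onz(c,q,.078).round(4))
print("blue ctr",onz(c,r[0],.078))
# handle dark
dk=(p.max(2)<60)&(roi>0);print("dark",blobs(dk,10))
ys,xs=np.where(dk)
g=(p.min(2)>110)&(p.max(2)-p.min(2)<40);
hull=cv2.fillPoly(np.zeros((480,640),np.uint8),[cv2.boxPoints(r).astype(int)],1)
for x in blobs(g&(hull>0),8):print("cap",x,onz(c,x[0],.132).round(4))
g2=g.copy();g2[:270]=0;g2[295:]=0;g2[:,:420]=0;g2[:,450:]=0
for x in blobs(g2,3):print("lone",x,onz(c,x[0],.076).round(4))
n,l,s,ce=cv2.connectedComponentsWithStats(dk.astype(np.uint8))
for i in range(1,n):
    if s[i,4]>60:
        rr=cv2.minAreaRect(np.argwhere(l==i)[:,::-1].astype(np.float32));print("dark rect",rr,onz(c,rr[0],.164),onz(c,rr[0],.078))
        print([onz(c,q,.164).round(4) for q in cv2.boxPoints(rr)])
c=d["scene"];p=c["pixels"].astype(int)
m=(p.min(2)>150)&(p.max(2)-p.min(2)<40);m[:320]=0;m[365:]=0;m[:,:165]=0;m[:,200:]=0
for x in blobs(m,3):print("scene lone",x,onz(c,x[0],.076).round(4))
b=bot=None
cam=d["top"]
E
```

```text
blue ((303.5271301269531, 261.8015441894531), (71.5639419555664, 53.84585189819336), 17.2414608001709)
[261.3731  276.90894] [0.5254 0.1297 0.078 ]
[277.333   225.48268] [0.6477 0.0906 0.078 ]
[345.68115 246.69415] [ 0.5947 -0.0722  0.078 ]
[329.72125 298.12042] [ 0.4728 -0.0322  0.078 ]
blue ctr [0.55998625 0.02899791 0.078     ]
dark [([302.9, 261.2], 223, [294, 238, 19, 47]), ([335.0, 254.3], 63, [331, 250, 9, 9])]
cap ([281.1, 236.4], 59, [277, 233, 9, 8]) [0.6176 0.0784 0.132 ]
cap ([305.6, 239.4], 21, [304, 236, 5, 8]) [0.61   0.0225 0.132 ]
cap ([314.0, 242.0], 34, [311, 238, 7, 9]) [0.6038 0.0033 0.132 ]
cap ([275.6, 252.9], 58, [272, 249, 9, 9]) [0.58   0.0914 0.132 ]
cap ([270.7, 269.4], 59, [267, 265, 8, 9]) [0.5425 0.1029 0.132 ]
cap ([330.8, 269.9], 63, [327, 266, 9, 9]) [ 0.5394 -0.0342  0.132 ]
cap ([297.5, 283.3], 64, [291, 278, 14, 11]) [0.51   0.0422 0.132 ]
cap ([325.6, 286.8], 60, [322, 283, 8, 9]) [ 0.5011 -0.0218  0.132 ]
lone ([436.2, 281.6], 57, [432, 278, 9, 8]) [ 0.5084 -0.2874  0.076 ]
dark rect ((303.0569763183594, 261.017822265625), (4.77239990234375, 48.67848205566406), 17.35402488708496) [0.5598002  0.02817589 0.164     ] [0.5618707  0.03009615 0.078     ]
[array([0.5101, 0.0499, 0.164 ]), array([0.613 , 0.0164, 0.164 ]), array([0.6097, 0.0063, 0.164 ]), array([0.5068, 0.0399, 0.164 ])]
dark rect ((335.0, 254.0), (8.0, 8.0), 90.0) [ 0.57445944 -0.04312432  0.164     ] [ 0.57759308 -0.04637505  0.078     ]
[array([ 0.5835, -0.0343,  0.164 ]), array([ 0.5833, -0.0522,  0.164 ]), array([ 0.5654, -0.0519,  0.164 ]), array([ 0.5657, -0.0341,  0.164 ])]
scene lone ([176.5, 332.8], 73, [172, 329, 10, 9]) [ 0.5123 -0.2884  0.076 ]
```

Call:
drive_tool(
  increments=[
    {"delta_pos": [0, 0, 0], "turn": -0.058, "jaw": 1},
    {"delta_pos": [-22, -33, 0], "turn": 0, "jaw": 1},
    {"delta_pos": [-22, -33, 0], "turn": 0, "jaw": 1},
    {"delta_pos": [-22, -33, 0], "turn": 0, "jaw": 1},
    {"delta_pos": [-22, -33, 0], "turn": 0, "jaw": 1},
    {"delta_pos": [-22, -33, 0], "turn": 0, "jaw": 1},
    {"delta_pos": [-22, -33, 0], "turn": 0, "jaw": 1},
    {"delta_pos": [-22, -33, 0], "turn": 0, "jaw": 1},
  ],
)

```text
time: 0.77
tool_pos: [0.3203, 0.3597, 0.4041]
tcp_rot: [-0.49, -3.103, 0.001]
wrist_force: [0.8, 0.3, 0.8]
width: 1.003
grip_force: 0.0
```

Call:
drive_tool(
  increments=[
    {"delta_pos": [-22, -33, 0], "turn": 0, "jaw": 1},
    {"delta_pos": [-22, -33, 0], "turn": 0, "jaw": 1},
    {"delta_pos": [-22, -33, 0], "turn": 0, "jaw": 1},
    {"delta_pos": [-22, -33, 0], "turn": 0, "jaw": 1},
    {"delta_pos": [-22, -33, 0], "turn": 0, "jaw": 1},
    {"delta_pos": [-22, -33, 0], "turn": 0, "jaw": 1},
    {"delta_pos": [-22, -33, 0], "turn": 0, "jaw": 1},
    {"delta_pos": [-22, -33, 0], "turn": 0, "jaw": 1},
  ],
)

```text
time: 1.43
tool_pos: [0.406, 0.0543, 0.4045]
tcp_rot: [0.491, 3.103, 0.0]
wrist_force: [0.6, 0.4, 0.3]
width: 1.0
grip_force: 0.0
```

Call:
drive_tool(
  increments=[
    {"delta_pos": [-22, -32, 0], "turn": 0, "jaw": 1},
    {"delta_pos": [-22, -32, 0], "turn": 0, "jaw": 1},
    {"delta_pos": [-22, -32, 0], "turn": 0, "jaw": 1},
    {"delta_pos": [-22, -32, 0], "turn": 0, "jaw": 1},
    {"delta_pos": [-22, -32, 0], "turn": 0, "jaw": 1},
    {"delta_pos": [-22, -32, 0], "turn": 0, "jaw": 1},
    {"delta_pos": [-22, -32, 0], "turn": 0, "jaw": 1},
    {"delta_pos": [-22, -32, 0], "turn": 0, "jaw": 1},
  ],
)

```text
time: 2.1
tool_pos: [0.4946, -0.2436, 0.4042]
tcp_rot: [-0.492, -3.102, -0.001]
wrist_force: [0.3, 0.4, 0.6]
width: 1.0
grip_force: 0.0
```

Call:
drive_tool(
  increments=[
    {"delta_pos": [-15, -20, 0], "turn": 0, "jaw": 1},
    {"delta_pos": [-10, -12, 0], "turn": 0, "jaw": 1},
    {"delta_pos": [-4, -5, 0], "turn": 0, "jaw": 1},
    {"delta_pos": [0, 0, 0], "turn": 0, "jaw": 1},
    {"delta_pos": [0, 0, 0], "turn": 0, "jaw": 1},
  ],
)

```text
time: 2.52
tool_pos: [0.5107, -0.2848, 0.4043]
tcp_rot: [-0.49, -3.102, -0.002]
wrist_force: [-0.7, 0.4, 0.6]
width: 1.002
grip_force: 0.0
```

```bash
python3 - <<'E'
from h import *;from workcell import bot;import pickle
s=bot.read_state();c=bot.read_camera("wrist");pickle.dump((s,c),open("w1.pkl","wb"))
cv2.imwrite("pics/w1.png",c["pixels"][:,:,::-1]);print(s["tool_pos"],s["tcp_rot"],c["fovy"],np.round(c["hand_eye"],4).tolist())
T=tool(s)@c["hand_eye"]
for z in(0,.076):print(proj(c,[.51,-.288,z],T))
E
```

```text
[ 0.51067412 -0.28482958  0.40425175] [-4.90287318e-01 -3.10183838e+00 -1.85221633e-03] 67.80845308579151 [[0.0011, -0.9608, -0.2772, 0.0702], [1.0, 0.0011, -0.0, 0.0001], [0.0003, -0.2772, 0.9608, 0.0304], [0.0, 0.0, 0.0, 1.0]]
[316.7199552  211.73969097]
[315.95257281 228.26191456]
```

View pics/w1.png

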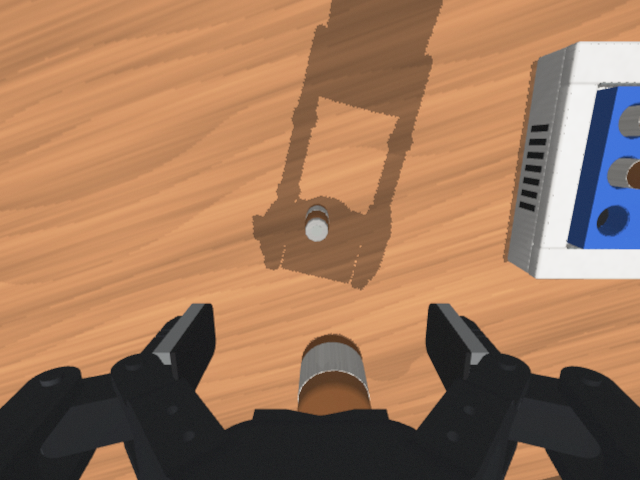

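The wrist view shows the vial's cap at (317,230), close to the predicted (316,228). The open fingers are at the sides, the rack with its empty well is at the right edge (612,220), and the bottle's shoulder is at the bottom (335,370).

```bash
python3 - <<'E'
from h import *;import pickle
s,c=pickle.load(open("w1.pkl","rb"))
p=c["pixels"].astype(int);m=(p.min(2)>130)&(p.max(2)-p.min(2)<30);m[:200]=0;m[260:]=0;m[:,:290]=0;m[:,345:]=0
T=tool(s)@c["hand_eye"]
for x in blobs(m,30):
    w=onz(c,x[0],.076,T);print(x,w,"in tool mm",(np.linalg.inv(tool(s))@np.r_[w,1])[:3]*1000)
cs=cv2.findContours(m.astype(np.uint8),0,2)[0]
k=max(cs,key=cv2.contourArea);print(cv2.minEnclosingCircle(k),cv2.fitEllipse(k))
E
```

```text
([316.4, 229.7], 392, [306, 219, 22, 23]) [ 0.51132142 -0.288028    0.076     ] in tool mm [ -2.06616185  -3.16153584 328.2462456 ]
((316.3157958984375, 229.7894744873047), 11.287574768066406) ((316.2989196777344, 229.7672119140625), (21.468963623046875, 21.735980987548828), 100.32755279541016)
```

Call:
drive_tool(
  increments=[
    {"delta_pos": [-2, -3, 20], "turn": 0, "jaw": 1},
    {"delta_pos": [0, 0, 40], "turn": 0, "jaw": 1},
    {"delta_pos": [0, 0, 40], "turn": 0, "jaw": 1},
    {"delta_pos": [0, 0, 40], "turn": 0, "jaw": 1},
    {"delta_pos": [0, 0, 30], "turn": 0, "jaw": 1},
    {"delta_pos": [0, 0, 20], "turn": 0, "jaw": 1},
    {"delta_pos": [0, 0, 14], "turn": 0, "jaw": 1},
    {"delta_pos": [0, 0, 0], "turn": 0, "jaw": 0.2},
  ],
  grip_force=30,
)

```text
time: 3.23
tool_pos: [0.5099, -0.2864, 0.197]
tcp_rot: [-0.487, -3.097, -0.005]
wrist_force: [-0.4, 0.7, -0.2]
width: 0.881
grip_force: 0.0
```

Call:
drive_tool(
  increments=[
    {"delta_pos": [0, 0, 0], "turn": 0, "jaw": 0},
    {"delta_pos": [0, 0, 0], "turn": 0, "jaw": -0.2},
    {"delta_pos": [0, 0, 0], "turn": 0, "jaw": -0.4},
    {"delta_pos": [0, 0, 0], "turn": 0, "jaw": -0.6},
    {"delta_pos": [0, 0, 0], "turn": 0, "jaw": -0.8},
    {"delta_pos": [0, 0, 0], "turn": 0, "jaw": -1},
    {"delta_pos": [0, 0, 0], "turn": 0, "jaw": -1},
    {"delta_pos": [0, 0, 0], "turn": 0, "jaw": -1},
  ],
)

```text
time: 3.9
tool_pos: [0.5127, -0.2896, 0.2025]
tcp_rot: [0.491, 3.1, -0.001]
wrist_force: [0.5, 0.7, 5.7]
width: 0.257
grip_force: 30.6
```

```bash
python3 - <<'E'
from h import *;from workcell import bot;import pickle
s=bot.read_state();c=bot.read_camera("wrist");pickle.dump((s,c),open("w2.pkl","wb"))
cv2.imwrite("pics/w2.png",c["pixels"][:,:,::-1]);print(s["tool_pos"],s["width"],s["grip_force"],s["wrist_force"])
E
```

```text
[ 0.51269196 -0.28962602  0.20250287] 0.2570101009025789 30.63499242067337 [0.46686416 0.72083298 5.72109917]
```

View pics/w2.png

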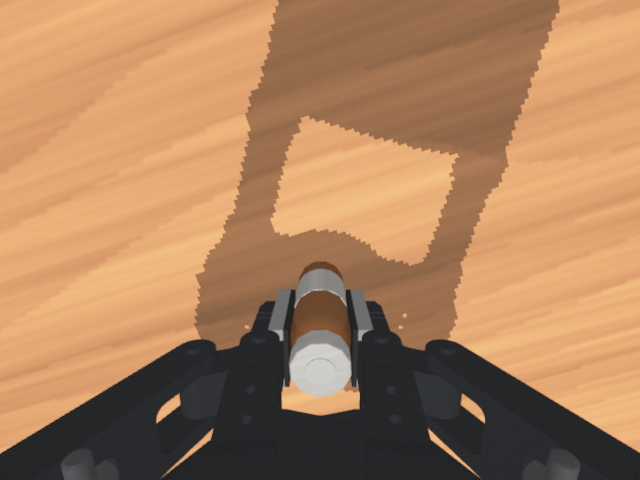

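The vial is held upright between the pads, with the cap top at (320,372) and the foot still on the bench. I'll lift it, move it over to the rack, and find the cap in the hand.

Call:
drive_tool(
  increments=[
    {"delta_pos": [0, 0, -10], "turn": 0, "jaw": -1},
    {"delta_pos": [0, 0, -30], "turn": 0, "jaw": -1},
    {"delta_pos": [0, 0, -40], "turn": 0, "jaw": -1},
    {"delta_pos": [0, 0, -40], "turn": 0, "jaw": -1},
    {"delta_pos": [0, 0, -40], "turn": 0, "jaw": -1},
    {"delta_pos": [-5, 20, -20], "turn": 0, "jaw": -1},
    {"delta_pos": [-10, 30, 0], "turn": 0, "jaw": -1},
    {"delta_pos": [-10, 35, 0], "turn": 0, "jaw": -1},
  ],
)

```text
time: 4.62
tool_pos: [0.5623, -0.217, 0.3849]
tcp_rot: [0.495, 3.096, -0.004]
wrist_force: [0.4, -0.3, -0.6]
width: 0.252
grip_force: 30.2
```

```bash
python3 - <<'E'
from h import *;from workcell import bot;import pickle
s=bot.read_state();print(s["tool_pos"],s["width"])
s,c=pickle.load(open("w2.pkl","rb"))
p=c["pixels"].astype(int);m=(p.min(2)>150)&(p.max(2)-p.min(2)<30);m[:330]=0;m[:,:285]=0;m[:,355:]=0
m[398:]=0
T=tool(s)@c["hand_eye"]
k=max(cv2.findContours(m.astype(np.uint8),0,2)[0],key=cv2.contourArea);e=cv2.fitEllipse(k);print(e,cv2.boundingRect(k))
# expected cap ellipse if at tool axis
for dx in(-2,0,2):
  pts=[proj(c,(tool(s)@np.r_[(dx+10*np.cos(a))/1e3,.01*np.sin(a),s["tool_pos"][2]-.076,1])[:3],T) for a in np.linspace(0,6.28,60)]
  pts=np.array(pts);print(dx,pts.min(0),pts.max(0),pts.mean(0))
# bottom arc of the cap = far rim at top height
for col in(310,320,330):
  r=np.where(m[:,col])[0];print(col,r.min(),r.max())
E
```

```text
[ 0.56229319 -0.21696472  0.38486318] 0.25166721172546536
((320.0894470214844, 369.13946533203125), (51.94171142578125, 60.70018768310547), 91.24522399902344) (290, 343, 61, 53)
-2 [287.99003788 352.87255591] [351.47063426 407.23110803] [319.72812276 379.96032726]
0 [287.8373943  347.12886064] [351.6325253  402.02813803] [319.73273692 374.48772874]
2 [287.68323062 341.32646252] [351.79602868 396.77457528] [319.73739714 368.96051826]
310 344 393
320 343 395
330 345 394
```

Call:
drive_tool(
  increments=[
    {"delta_pos": [-2, 35, 0], "turn": 0, "jaw": -1},
    {"delta_pos": [-2, 35, 0], "turn": 0, "jaw": -1},
    {"delta_pos": [-2, 35, 0], "turn": 0, "jaw": -1},
    {"delta_pos": [-2, 28, 0], "turn": 0, "jaw": -1},
    {"delta_pos": [0, 20, 0], "turn": 0, "jaw": -1},
    {"delta_pos": [0, 10, 0], "turn": 0, "jaw": -1},
    {"delta_pos": [0, 0, 0], "turn": 0, "jaw": -1},
    {"delta_pos": [0, 0, 0], "turn": 0, "jaw": -1},
  ],
)

```text
time: 5.28
tool_pos: [0.6196, -0.0638, 0.3808]
tcp_rot: [-0.489, -3.103, 0.001]
wrist_force: [-0.1, -0.1, -0.4]
width: 0.252
grip_force: 30.2
```

```bash
python3 - <<'E'
from h import *;from workcell import bot;import pickle
s=bot.read_state();c=bot.read_camera("wrist");pickle.dump((s,c),open("w3.pkl","wb"))
cv2.imwrite("pics/w3.png",c["pixels"][:,:,::-1]);print(s["tool_pos"],s["tcp_rot"],s["width"],s["grip_force"],s["wrist_force"])
print(proj(c,[.5774,-.0467,.078],tool(s)@c["hand_eye"]))
E
```

```text
[ 0.61955329 -0.0637658   0.38080452] [-4.89478064e-01 -3.10294515e+00  1.43474852e-03] 0.251847897972762 30.213813185691833 [-0.08147807 -0.13220103 -0.37451418]
[324.84638983 176.42015177]
```

View pics/w3.png

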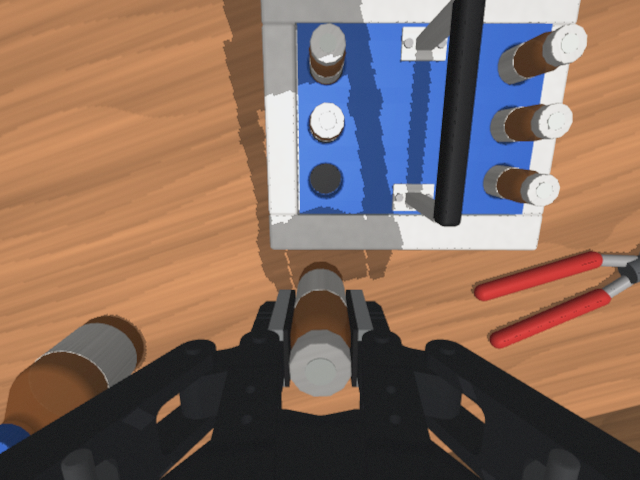

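The empty well is the dark disc at (326,180). Its neighbours' caps are at (327,122) and (327,42), the handle bar runs from (467,0) to (448,220), and the held vial is at (320,330).

```bash
python3 - <<'E'
from h import *;import pickle
s,c=pickle.load(open("w3.pkl","rb"));T=tool(s)@c["hand_eye"];Ti=np.linalg.inv(tool(s))
def tl(uv,z):
    w=onz(c,uv,z,T);return w.round(4),((Ti@np.r_[w,1])[:3]*1000).round(1)
p=c["pixels"].astype(int);hsv=cv2.cvtColor(c["pixels"],cv2.COLOR_RGB2HSV)
dark=(p.max(2)<75);dark[:155]=0;dark[205:]=0;dark[:,:300]=0;dark[:,352:]=0
dark=cv2.morphologyEx(dark.astype(np.uint8),cv2.MORPH_OPEN,np.ones((3,3)))
k=max(cv2.findContours(dark,0,2)[0],key=cv2.contourArea);e=cv2.fitEllipse(k);print("well",e,cv2.boundingRect(k),tl(e[0],.078))
blue=cv2.inRange(hsv,(100,120,40),(130,255,255));
h=blue[155:205,300:352];hole=(h==0).astype(np.uint8)
for x in blobs(hole,200):print("hole",x)
wh=((p.min(2)>185)&(p.max(2)-p.min(2)<30))
for x in blobs(wh,150):
    if x[1]<2000:print("cap",x,*tl(x[0],.132))
# vial in the hand, tool-frame again
print("yaw tool y",np.degrees(np.arctan2(tool(s)[1,1],tool(s)[0,1])), "tool z",tool(s)[:3,2])
# handle bar
bar=(p.max(2)<45);bar[225:]=0;bar[:,:425]=0;bar[:,500:]=0
k=max(cv2.findContours(bar.astype(np.uint8),0,2)[0],key=cv2.contourArea);r=cv2.minAreaRect(k);print(r)
for y in(60,200):
    xs=np.where(bar[y])[0];print(y,xs.min(),xs.max(),tl(((xs.min()+xs.max())/2,y),.164))
E
```

```text
well ((325.00848388671875, 177.9290313720703), (28.070165634155273, 29.039243698120117), 73.96631622314453) (311, 164, 29, 29) (array([ 0.5785, -0.0469,  0.078 ]), array([ 44.2,   3.7, 302.8]))
hole ([25.0, 23.2], 736, [10, 9, 31, 30])
cap ([400.6, 10.3], 1785, [360, 0, 90, 23]) [0.5014 0.0194 0.132 ] [137.9  43.  248.8]
cap ([410.1, 41.7], 475, [401, 27, 24, 33]) [0.5176 0.0206 0.132 ] [122.9  49.1 248.8]
cap ([439.2, 52.9], 171, [432, 44, 15, 16]) [0.5279 0.0345 0.132 ] [117.4  65.5 248.8]
cap ([326.9, 119.8], 909, [311, 103, 33, 35]) [ 0.5421 -0.0349  0.132 ] [ 82.5   3.9 248.8]
cap ([400.6, 197.7], 313, [394, 184, 21, 27]) [ 0.599  -0.0055  0.132 ] [ 37.4  49.4 248.8]
yaw tool y 72.07134848806999 tool z [-4.16674191e-04 -8.59036618e-04 -9.99999544e-01]
((457.4504699707031, 111.49504852294922), (31.0451602935791, 227.1669921875), 5.7105937004089355)
60 448 477 (array([0.5379, 0.0331, 0.164 ]), array([107.5,  67.2, 216.8]))
200 435 461 (array([0.601 , 0.0125, 0.164 ]), array([ 41.1,  67.1, 216.7]))
```

Call:
drive_tool(
  increments=[
    {"delta_pos": [20, 2, 0], "turn": 0, "jaw": -1},
    {"delta_pos": [22, 2, 0], "turn": 0, "jaw": -1},
    {"delta_pos": [0, 0, 25], "turn": 0, "jaw": -1},
    {"delta_pos": [0, 0, 30], "turn": 0, "jaw": -1},
    {"delta_pos": [0, 0, 20], "turn": 0, "jaw": -1},
    {"delta_pos": [0, 0, 15], "turn": 0, "jaw": -1},
    {"delta_pos": [0, 0, 0], "turn": 0, "jaw": -1},
    {"delta_pos": [0, 0, 0], "turn": 0, "jaw": -1},
  ],
)

```text
time: 6.0
tool_pos: [0.5803, -0.0481, 0.2899]
tcp_rot: [-0.493, -3.1, 0.001]
wrist_force: [0.4, -0.1, -0.4]
width: 0.255
grip_force: 30.2
```

```bash
python3 - <<'E'
from h import *;from workcell import bot;import pickle
s=bot.read_state();c=bot.read_camera("wrist");sc=bot.read_camera("scene");pickle.dump((s,c,sc),open("w4.pkl","wb"))
a=c["pixels"][100:440,160:480,::-1];b=cv2.resize(sc["pixels"][190:310,230:370,::-1],None,fx=3,fy=3,interpolation=cv2.INTER_CUBIC)
b=b[:340];cv2.imwrite("pics/w4.png",np.hstack([a,b]));print(s["tool_pos"],s["tcp_rot"],s["width"],s["grip_force"],s["wrist_force"])
T=tool(s)@c["hand_eye"]
print(proj(c,[.5785,-.0469,.078],T))
p=tool(s)
for nm,z,r in(("foot",s["tool_pos"][2]-0.2025,11.25),):
  pts=np.array([proj(c,(p@np.r_[(2+r*np.cos(t))/1e3,r*np.sin(t)/1e3,.2025,1])[:3],T) for t in np.linspace(0,6.28,60)]);print("foot pred",pts.min(0),pts.max(0))
pts=np.array([proj(c,[.5785+.013*np.cos(t),-.0469+.013*np.sin(t),.078],T) for t in np.linspace(0,6.28,60)]);print("mouth pred",pts.min(0),pts.max(0))
E
```

```text
[ 0.58028799 -0.04810862  0.28988986] [-4.93234464e-01 -3.10010723e+00  7.08963450e-04] 0.25454374017681414 30.214462280273438 [ 0.38351592 -0.12839845 -0.40504802]
[321.39905488 273.85976725]
foot pred [298.18086856 258.81907192] [341.74088024 299.52379507]
mouth pred [297.4019686  250.91954924] [345.40376264 295.99113939]
```

View pics/w4.png

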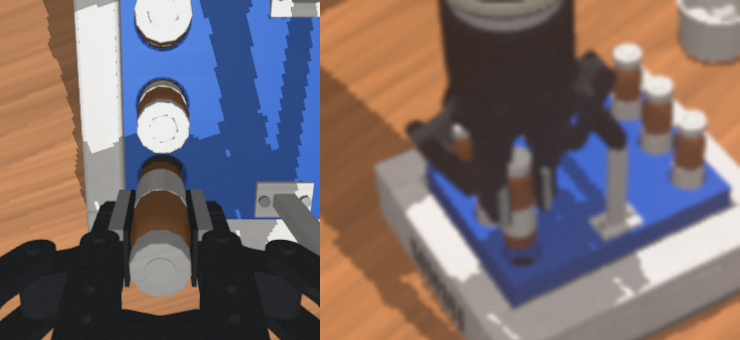

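Left crop: the foot sits just over the dark mouth of the well at about (163,170). Right crop: the scene view shows the vial above the well with a small gap. I'll measure the residual offset.

```bash
python3 - <<'E'
from h import *;import pickle
s,c,sc=pickle.load(open("w4.pkl","rb"));T=tool(s)@c["hand_eye"];Ti=np.linalg.inv(tool(s))
p=c["pixels"].astype(int);hsv=cv2.cvtColor(c["pixels"],cv2.COLOR_RGB2HSV)
blue=cv2.inRange(hsv,(100,120,30),(130,255,255))
nb=(blue==0)
P=[]
for y in range(250,284,3):
    x=321;l=x
    while nb[y,l]:l-=1
    r=x
    while nb[y,r]:r+=1
    print(y,l,r,p[y,315:328:6].tolist() if y%2==0 else "")
    if r-l<60: P+= [(l+1,y),(r,y)]
top=[ (x,250+np.argmax(nb[250:290,x])) for x in range(308,336,4)]
print(top)
W=np.array([(Ti@np.r_[onz(c,q,.078,T),1])[:2]*1000 for q in P+[t for t in top if t[1]>250]])
A=np.c_[2*W,np.ones(len(W))];q=np.linalg.lstsq(A,(W**2).sum(1),rcond=None)[0];print("well in tool",q[:2],np.sqrt(q[2]+q[0]**2+q[1]**2))
# cap in hand
m=(p.min(2)>120)&(p.max(2)-p.min(2)<30);m[:325]=0;m[400:]=0;m[:,:287]=0;m[:,353:]=0
k=max(cv2.findContours(m.astype(np.uint8),0,2)[0],key=cv2.contourArea);print(cv2.boundingRect(k))
E
```

```text
250 309 336 [[237, 238, 236], [237, 237, 235], [237, 236, 234]]
253 317 330 
256 312 332 [[33, 34, 35], [35, 34, 34], [35, 33, 34]]
259 307 337 
262 304 340 [[64, 45, 32], [73, 46, 28], [53, 38, 28]]
265 301 343 
268 301 343 [[72, 49, 30], [81, 62, 49], [71, 45, 27]]
271 301 341 
274 299 342 [[110, 109, 106], [108, 106, 103], [99, 98, 95]]
277 298 343 
280 298 343 [[110, 107, 105], [107, 106, 104], [101, 100, 97]]
283 297 344 
[(308, np.int64(259)), (312, np.int64(250)), (316, np.int64(250)), (320, np.int64(250)), (324, np.int64(250)), (328, np.int64(250)), (332, np.int64(250))]
well in tool [1.90807519 0.96929187] 12.058178231361042
(290, 343, 61, 53)
```

Call:
drive_tool(
  increments=[
    {"delta_pos": [-0.5, 1, 0], "turn": 0, "jaw": -1},
    {"delta_pos": [0, 0, 6], "turn": 0, "jaw": -1},
    {"delta_pos": [0, 0, 4], "turn": 0, "jaw": -1},
    {"delta_pos": [0, 0, 3], "turn": 0, "jaw": -1},
    {"delta_pos": [0, 0, 0], "turn": 0, "jaw": -1},
  ],
)

```text
time: 6.52
tool_pos: [0.5816, -0.046, 0.2768]
tcp_rot: [-0.49, -3.102, 0.001]
wrist_force: [0.2, -0.5, -0.7]
width: 0.254
grip_force: 30.0
```

Call:
drive_tool(
  increments=[
    {"delta_pos": [0, 0, 3], "turn": 0, "jaw": -1},
    {"delta_pos": [0, 0, 3], "turn": 0, "jaw": -1},
    {"delta_pos": [0, 0, 0], "turn": 0, "jaw": -1},
  ],
)

```text
time: 6.77
tool_pos: [0.5818, -0.0461, 0.2711]
tcp_rot: [-0.491, -3.103, 0.001]
wrist_force: [0.6, -0.9, -1.4]
width: 0.251
grip_force: 30.0
```

Call:
drive_tool(
  increments=[
    {"delta_pos": [0, 0, 3], "turn": 0, "jaw": -1},
    {"delta_pos": [0, 0, 3], "turn": 0, "jaw": -1},
    {"delta_pos": [0, 0, 3], "turn": 0, "jaw": -1},
    {"delta_pos": [0, 0, 1], "turn": 0, "jaw": -1},
    {"delta_pos": [0, 0, 0], "turn": 0, "jaw": -1},
  ],
)

```text
time: 7.18
tool_pos: [0.5817, -0.0461, 0.2612]
tcp_rot: [-0.491, -3.103, 0.0]
wrist_force: [0.6, -1.7, -2.1]
width: 0.254
grip_force: 30.0
```

Call:
drive_tool(
  increments=[
    {"delta_pos": [0, 0, 1], "turn": 0, "jaw": -1},
    {"delta_pos": [0, 0, 1], "turn": 0, "jaw": -1},
    {"delta_pos": [0, 0, 0], "turn": 0, "jaw": -1},
  ],
)

```text
time: 7.43
tool_pos: [0.5819, -0.046, 0.2597]
tcp_rot: [0.491, 3.103, -0.0]
wrist_force: [0.9, -2.2, -0.1]
width: 0.252
grip_force: 30.1
```

Call:
drive_tool(
  increments=[
    {"delta_pos": [0, 0, 1], "turn": 0, "jaw": -1},
    {"delta_pos": [0, 0, 0], "turn": 0, "jaw": -1},
  ],
)

```text
time: 7.6
tool_pos: [0.582, -0.046, 0.2587]
tcp_rot: [0.491, 3.103, -0.0]
wrist_force: [0.0, -1.1, 0.3]
width: 0.254
grip_force: 30.1
```

Call:
drive_tool(
  increments=[
    {"delta_pos": [0, 0, 1], "turn": 0, "jaw": -1},
    {"delta_pos": [0, 0, 0], "turn": 0, "jaw": -1},
  ],
)

```text
time: 7.77
tool_pos: [0.5821, -0.046, 0.2585]
tcp_rot: [0.491, 3.102, -0.0]
wrist_force: [-0.5, -2.6, 4.8]
width: 0.257
grip_force: 30.6
```

Firm floor contact: 4.8 N at TCP z 0.2585, the height I computed. Next I'll release gently, check, and go up.

Call:
drive_tool(
  increments=[
    {"delta_pos": [0, 0, 0], "turn": 0, "jaw": -0.45},
    {"delta_pos": [0, 0, 0], "turn": 0, "jaw": -0.35},
    {"delta_pos": [0, 0, 0], "turn": 0, "jaw": -0.25},
    {"delta_pos": [0, 0, 0], "turn": 0, "jaw": -0.15},
    {"delta_pos": [0, 0, 0], "turn": 0, "jaw": -0.05},
    {"delta_pos": [0, 0, 0], "turn": 0, "jaw": 0},
    {"delta_pos": [0, 0, 0], "turn": 0, "jaw": 0},
  ],
)

```text
time: 8.35
tool_pos: [0.5816, -0.0461, 0.2575]
tcp_rot: [-0.49, -3.102, 0.001]
wrist_force: [-2.4, -4.3, 1.9]
width: 0.497
grip_force: 0.0
```

Call:
drive_tool(
  increments=[
    {"delta_pos": [0, 0, -5], "turn": 0, "jaw": 0},
    {"delta_pos": [0, 0, -15], "turn": 0, "jaw": 0},
    {"delta_pos": [0, 0, -25], "turn": 0, "jaw": 0},
    {"delta_pos": [0, 0, -35], "turn": 0, "jaw": 0},
    {"delta_pos": [0, 0, -35], "turn": 0, "jaw": 0},
    {"delta_pos": [-15, 0, -25], "turn": 0, "jaw": 0.5},
    {"delta_pos": [-20, 0, 0], "turn": 0, "jaw": 1},
    {"delta_pos": [0, 0, 0], "turn": 0, "jaw": 1},
  ],
)

```text
time: 9.02
tool_pos: [0.6181, -0.0569, 0.4014]
tcp_rot: [0.489, 3.094, 0.002]
wrist_force: [0.5, 0.1, 0.7]
width: 0.901
grip_force: 0.0
```

```bash
python3 - <<'E'
from h import *;from workcell import bot;import pickle
s=bot.read_state();c=bot.read_camera("wrist");pickle.dump((s,c),open("w5.pkl","wb"))
cv2.imwrite("pics/w5.png",c["pixels"][:,:,::-1]);print(s["tool_pos"],s["tcp_rot"],s["width"],s["wrist_force"])
E
```

```text
[ 0.61808771 -0.05691155  0.40136026] [4.89494123e-01 3.09448010e+00 1.74568151e-03] 0.9008379530356746 [0.45643059 0.09367532 0.65014061]
```

View pics/w5.png

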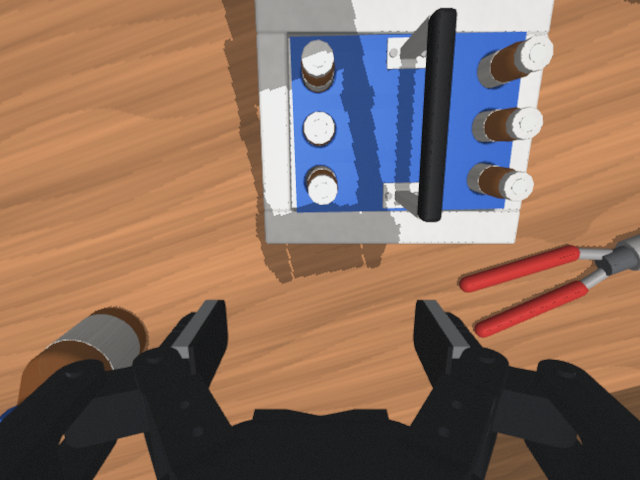

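The vial stands in its well, cap at (322,187), and all six are upright. The bar runs from (444,12) to (430,218).

```bash
python3 - <<'E'
from h import *;import pickle
s,c=pickle.load(open("w5.pkl","rb"));T=tool(s)@c["hand_eye"];Ti=np.linalg.inv(tool(s))
def tl(uv,z): return (Ti@np.r_[onz(c,uv,z,T),1])[:3]*1000
p=c["pixels"].astype(int)
bar=(p.max(2)<50);bar[230:]=0;bar[:,:412]=0;bar[:,462:]=0
k=max(cv2.findContours(bar.astype(np.uint8),0,2)[0],key=cv2.contourArea);print(cv2.minAreaRect(k),cv2.boundingRect(k))
for y in(40,80,120,160,200):
    xs=np.where(bar[y])[0];a,b=tl((xs.min(),y),.164),tl((xs.max()+1,y),.164);print(y,xs.min(),xs.max(),a[:2].round(1),b[:2].round(1))
b=cv2.boundingRect(k)
print("ends",tl((444,b[1]),.164)[:2],tl((430,b[1]+b[3]),.164)[:2])
print("tool rotation",tool(s)[:3,2],np.degrees(np.arctan2(tool(s)[1,1],tool(s)[0,1])))
w=np.array([.5598,.0282,.156,1]);print("top-cam handle in tool",Ti@w*1000)
E
```

```text
((436.2455139160156, 113.92789459228516), (27.012895584106445, 213.1999053955078), 3.289242744445801) (418, 8, 38, 213)
40 427 453 [120.8  55. ] [120.8  69. ]
80 425 450 [101.9  55.6] [101.9  69.4]
120 423 447 [81.8 56.2] [81.8 69.9]
160 421 444 [60.5 56.9] [60.5 70.4]
200 418 441 [37.8 57. ] [37.9 70.9]
ends [135.13649396  62.35887856] [25.35524003 65.055147  ]
tool rotation [ 8.70437624e-03 -2.48650552e-04 -9.99962085e-01] 72.0231065456125
top-cam handle in tool [  83.75913813   62.36563267  244.82243315 1000.        ]
```

Call:
drive_tool(
  increments=[
    {"delta_pos": [5, 30, 0], "turn": 0, "jaw": 1},
    {"delta_pos": [5, 25, 0], "turn": 0, "jaw": 1},
    {"delta_pos": [0, 8, 0], "turn": 0, "jaw": 1},
    {"delta_pos": [0, 0, 0], "turn": 0, "jaw": 1},
    {"delta_pos": [0, 0, 0], "turn": 0, "jaw": 1},
    {"delta_pos": [0, 0, 0], "turn": 0, "jaw": 1},
  ],
)

```text
time: 9.57
tool_pos: [0.6247, 0.0058, 0.3971]
tcp_rot: [-0.491, -3.102, 0.001]
wrist_force: [0.4, -0.3, 0.6]
width: 0.999
grip_force: 0.0
```

```bash
python3 - <<'E'
from h import *;from workcell import bot;import pickle
s=bot.read_state();c=bot.read_camera("wrist");pickle.dump((s,c),open("w6.pkl","wb"))
cv2.imwrite("pics/w6.png",c["pixels"][:,:,::-1]);print(s["tool_pos"],s["tcp_rot"])
T=tool(s)@c["hand_eye"];Ti=np.linalg.inv(tool(s))
def tl(uv,z): return (Ti@np.r_[onz(c,uv,z,T),1])[:3]*1000
p=c["pixels"].astype(int)
bar=(p.max(2)<50);bar[260:]=0;bar[:,:290]=0;bar[:,350:]=0
k=max(cv2.findContours(bar.astype(np.uint8),0,2)[0],key=cv2.contourArea);b=cv2.boundingRect(k);print(cv2.minAreaRect(k),b)
for y in range(b[1]+15,b[1]+b[3]-10,40):
    xs=np.where(bar[y])[0];print(y,xs.min(),xs.max(),tl((xs.min(),y),.164)[:2].round(1),tl((xs.max()+1,y),.164)[:2].round(1))
m=b[0]+b[2]/2;print("ends",tl((m,b[1]),.164)[:2],tl((m,b[1]+b[3]),.164)[:2])
print(tool(s)[:3,2],"top-cam handle in tool",Ti@np.array([.5598,.0282,.156,1])*1000)
E
```

```text
[0.62465768 0.00575492 0.39706412] [-4.90525726e-01 -3.10180190e+00  1.00157395e-03]
((327.0063171386719, 143.51246643066406), (207.0709686279297, 21.168338775634766), 89.64191436767578) (316, 40, 23, 208)
55 316 337 [113.   -2.2] [113.    9.1]
95 317 337 [94.  -1.7] [94.   9.4]
135 318 337 [73.8 -1.2] [73.9  9.7]
175 319 337 [52.5 -0.6] [52.5 10. ]
215 320 338 [29.7 -0. ] [29.7 10.9]
ends [119.90071746   3.69035777] [9.88544169 4.43096359]
[-1.32807645e-03 -4.35776142e-04 -9.99999023e-01] top-cam handle in tool [  68.34644698    1.53559546  241.14024008 1000.        ]
```

View pics/w6.png

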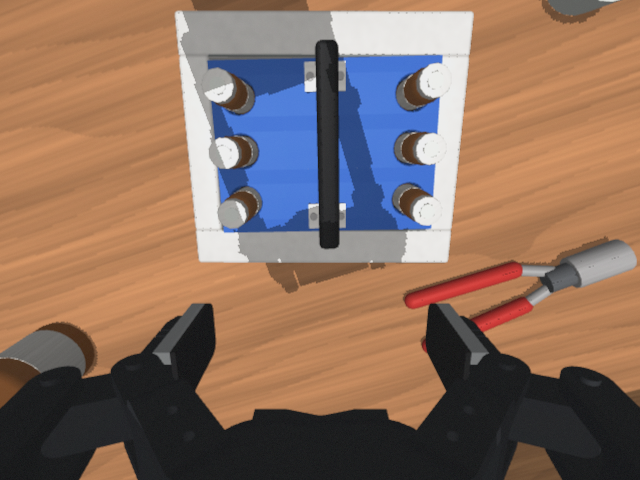

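All six caps are upright. The bar is centred near (327,144), slightly turned (about 1.4°) after the release. I'll turn by -0.024, then shift by (65, 6) mm and descend with the jaw partly open.

Call:
drive_tool(
  increments=[
    {"delta_pos": [0, 0, 0], "turn": -0.024, "jaw": 0.4},
    {"delta_pos": [30, 3, 0], "turn": 0, "jaw": 0.3},
    {"delta_pos": [25, 3, 0], "turn": 0, "jaw": 0.3},
    {"delta_pos": [10, 0, 0], "turn": 0, "jaw": 0.3},
    {"delta_pos": [0, 0, 0], "turn": 0, "jaw": 0.3},
    {"delta_pos": [0, 0, 20], "turn": 0, "jaw": 0.3},
    {"delta_pos": [0, 0, 15], "turn": 0, "jaw": 0.3},
    {"delta_pos": [0, 0, 0], "turn": 0, "jaw": 0.3},
  ],
)

```text
time: 10.28
tool_pos: [0.5641, 0.0298, 0.3597]
tcp_rot: [-0.453, -3.105, 0.002]
wrist_force: [-0.6, -0.4, -0.2]
width: 0.645
grip_force: 0.0
```

```bash
python3 - <<'E'
from h import *;from workcell import bot;import pickle
s=bot.read_state();c=bot.read_camera("wrist");cv2.imwrite("pics/w7.png",c["pixels"][:,:,::-1]);print(s["tool_pos"],s["tcp_rot"],s["width"])
E
```

```text
[0.56405497 0.02982495 0.35970203] [-4.53228456e-01 -3.10459577e+00  1.62096346e-03] 0.6454472819065233
```

View pics/w7.png

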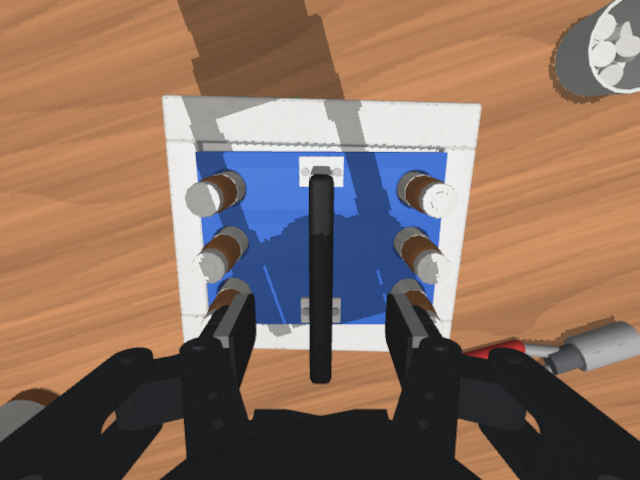

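The bar is vertical in the picture at column 320, midway between the fingers (240 and 400), and clear of the caps. I'll descend and grip.

Call:
drive_tool(
  increments=[
    {"delta_pos": [0, 0, 15], "turn": 0, "jaw": 0.2},
    {"delta_pos": [0, 0, 15], "turn": 0, "jaw": 0.2},
    {"delta_pos": [0, 0, 12], "turn": 0, "jaw": 0.1},
    {"delta_pos": [0, 0, 6], "turn": 0, "jaw": 0},
    {"delta_pos": [0, 0, 0], "turn": 0, "jaw": -0.2},
    {"delta_pos": [0, 0, 0], "turn": 0, "jaw": -0.4},
    {"delta_pos": [0, 0, 0], "turn": 0, "jaw": -0.6},
    {"delta_pos": [0, 0, 0], "turn": 0, "jaw": -0.7},
  ],
  grip_force=80,
)

```text
time: 11.0
tool_pos: [0.5648, 0.0302, 0.3158]
tcp_rot: [0.453, 3.108, -0.002]
wrist_force: [-0.0, -1.7, -0.3]
width: 0.147
grip_force: 0.9
```

Call:
drive_tool(
  increments=[
    {"delta_pos": [0, 0, 0], "turn": 0, "jaw": -0.8},
    {"delta_pos": [0, 0, 0], "turn": 0, "jaw": -0.9},
    {"delta_pos": [0, 0, 0], "turn": 0, "jaw": -1},
    {"delta_pos": [0, 0, 0], "turn": 0, "jaw": -1},
    {"delta_pos": [0, 0, 0], "turn": 0, "jaw": -1},
  ],
)

```text
time: 11.42
tool_pos: [0.5647, 0.0299, 0.3159]
tcp_rot: [0.454, 3.107, -0.002]
wrist_force: [-3.4, -4.9, 4.6]
width: 0.12
grip_force: 78.5
```

Call:
drive_tool(
  increments=[
    {"delta_pos": [0, 0, -2], "turn": 0, "jaw": -1},
    {"delta_pos": [0, 0, -3], "turn": 0, "jaw": -1},
    {"delta_pos": [0, 0, -4], "turn": 0, "jaw": -1},
    {"delta_pos": [0, 0, -4], "turn": 0, "jaw": -1},
    {"delta_pos": [0, 0, -4], "turn": 0, "jaw": -1},
    {"delta_pos": [0, 0, -2], "turn": 0, "jaw": -1},
    {"delta_pos": [0, 0, 0], "turn": 0, "jaw": -1},
  ],
)

```text
time: 12.0
tool_pos: [0.5649, 0.0309, 0.3346]
tcp_rot: [0.453, 3.107, 0.001]
wrist_force: [1.4, -0.7, -4.9]
width: 0.118
grip_force: 78.1
```

Weight is 4.9 N, as expected for the full rack. I'll lift the rest slowly: 100 mm in total from 0.316.

Call:
drive_tool(
  increments=[
    {"delta_pos": [0, 0, -4], "turn": 0, "jaw": -1},
    {"delta_pos": [0, 0, -6], "turn": 0, "jaw": -1},
    {"delta_pos": [0, 0, -7], "turn": 0, "jaw": -1},
    {"delta_pos": [0, 0, -7], "turn": 0, "jaw": -1},
    {"delta_pos": [0, 0, -7], "turn": 0, "jaw": -1},
    {"delta_pos": [0, 0, -7], "turn": 0, "jaw": -1},
    {"delta_pos": [0, 0, -7], "turn": 0, "jaw": -1},
    {"delta_pos": [0, 0, -7], "turn": 0, "jaw": -1},
  ],
)

```text
time: 12.67
tool_pos: [0.5645, 0.0305, 0.3867]
tcp_rot: [0.454, 3.108, 0.0]
wrist_force: [0.0, 0.2, -5.5]
width: 0.12
grip_force: 78.1
```

Call:
drive_tool(
  increments=[
    {"delta_pos": [0, 0, -7], "turn": 0, "jaw": -1},
    {"delta_pos": [0, 0, -7], "turn": 0, "jaw": -1},
    {"delta_pos": [0, 0, -6], "turn": 0, "jaw": -1},
    {"delta_pos": [0, 0, -5], "turn": 0, "jaw": -1},
    {"delta_pos": [0, 0, -3], "turn": 0, "jaw": -1},
    {"delta_pos": [0, 0, -2], "turn": 0, "jaw": -1},
    {"delta_pos": [0, 0, 0], "turn": 0, "jaw": -1},
    {"delta_pos": [0, 0, 0], "turn": 0, "jaw": -1},
  ],
)

```text
time: 13.33
tool_pos: [0.5644, 0.0306, 0.4155]
tcp_rot: [-0.453, -3.108, 0.0]
wrist_force: [-0.5, 1.2, -5.4]
width: 0.119
grip_force: 78.1
```

Call:
drive_tool(
  increments=[
    {"delta_pos": [0, 0, 0], "turn": 0, "jaw": -1},
    {"delta_pos": [0, 0, 0], "turn": 0, "jaw": -1},
    {"delta_pos": [0, 0, 0], "turn": 0, "jaw": -1},
    {"delta_pos": [0, 0, 0], "turn": 0, "jaw": -1},
  ],
)

```text
time: 13.67
tool_pos: [0.5644, 0.0305, 0.4154]
tcp_rot: [-0.454, -3.108, 0.0]
wrist_force: [0.2, -0.5, -6.0]
width: 0.122
grip_force: 78.1
```

```bash
python3 - <<'E'
from h import *;from workcell import bot
s=bot.read_state();c=bot.read_camera("wrist");sc=bot.read_camera("scene")
b=cv2.resize(sc["pixels"][110:350,190:430,::-1],(480,480),interpolation=cv2.INTER_CUBIC)
a=cv2.resize(c["pixels"][:,:,::-1],(320,240));a=np.vstack([a,np.zeros((240,320,3),np.uint8)])
cv2.imwrite("pics/w8.png",np.hstack([a,b]));print(s["tool_pos"],tool(s)[:3,2],s["joint_vel"].round(4),s["wrist_force"],s["torque"],s["width"],s["grip_force"])
E
```

```text
[0.56444158 0.03054072 0.4153891 ] [-4.76231369e-04 -1.67887216e-06 -9.99999887e-01] [-0.0017 -0.0016 -0.0019  0.0024 -0.0003  0.004 ] [ 0.21213423 -0.48719848 -5.96092406] [0.03391924 0.02498535 0.03739338] 0.12189408179004974 78.13025951385498
```

View pics/w8.png

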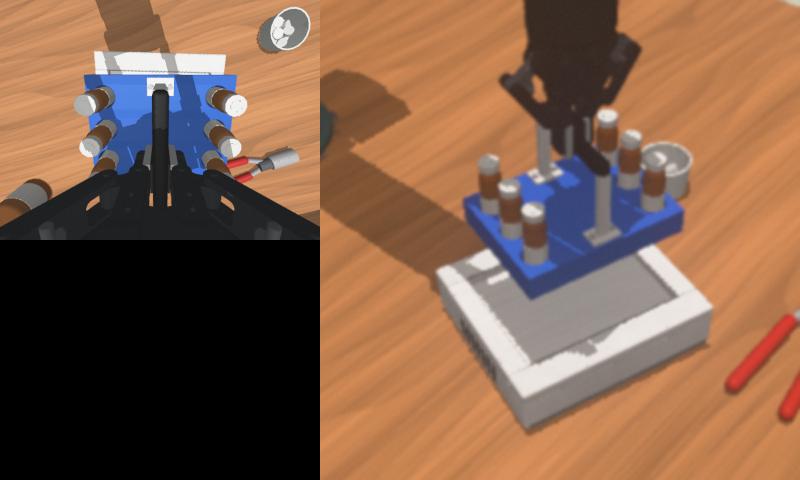

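The scene crop shows the rack held level about 10 cm above the cooler, with all six vials upright in their wells. The arm is still, and the tub, crimper and bottle look undisturbed, so I'm handing the job in.

```bash
python3 -c "
from workcell import bot
print(bot.finish_job())"
```

```text
the job is handed in; nothing more can be done
None
```

I set the vial down in the empty well and am holding the full rack level and still by its handle, about 10 cm above the cooler with all six vials in place; the job was handed in at about 14 s.

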